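# Clamp a nested pair of pots in the drilling cradle

## Robot

A 6-joint arm with a two-finger parallel gripper is mounted at the origin on the work surface. World frame = base frame: x ahead of the robot, y to its left, z up, the work surface at z = 0. Lengths are in m, angles in degrees, forces in N, time in s.
With the tool pointing down it reaches from about 0.25 to 0.725 m from the base axis. Payload 9.7 kg.
Tool frame: the origin (TCP) lies on the centre line of the jaws, within the pads' length; the fingertips stand 19 mm ahead of it and the grasp point (between the pads) is the TCP (bot.tcp_to_tips is the z of the fingertips in the tool frame, in m); z points along the fingers, y is the line along which they close (so a half turn about z gives the same grasp; the last joint's range is limited). The gripper opens to 85 mm and grips with 20 to 120 N. Pads are 22 mm wide; open, the fingers measure 114 mm over their backs; the gripper's body (76 mm by 85 mm) begins 54 mm behind the grasp point. The pads swing forward as they close: fully open they stand 13 mm farther back than shut.
Start: joints at [-66.52, 4.979, 10.078, 95.1, 0, 90], TCP at [0.219, -0.504, 0.25] pointing down, gripper open.
Joint ranges: [-179.16, 179.16], [-48.56, 103.87], [-65.8, 70.77], [-126.05, 130.52], [-82.76, 87.17], [-180, 180]. Speed limits (degrees/s): [127.2, 127.2, 147.25, 180, 180, 180].

## Interface

Orientations are given as [roll, pitch, yaw] about the fixed x, y, z axes, in that order (R = Rz(yaw) Ry(pitch) Rx(roll)).
In Python, from workcell import bot gives the robot as it stands. The module is installed in compiled form; this text tells all that it offers.
- The arm moves only by the tool play_rows, never from a script. Its argument "increments" is a list of rows, each an object with "slide": the shift along the tool's x, y, z in mm, a list of three; "angular": the turn, a rotation vector about the tool's x, y, z in degrees, a list of three; "claw": the opening, from -1 (shut) to 1 (fully open). In form: [{"slide": [x, y, z], "angular": [rx, ry, rz], "claw": claw}, ...]. A call has 1 to 8 rows; each row shifts and turns the commanded pose from where the row before left it, along the tool's axes as they then stand; what a row does not reach is not made up. A row lasts 1/10 s, in which the tool goes at most 50 mm and 8.59 degrees, less where a joint would pass 70% of its speed; a pose out of reach is approached as far as the arm can. A call is refused whole if a number of a shift passes 50 or a number of a turn 8.59, either way. A call with a gripper value outside its range is refused whole. The fingers move at their own pace and stop on an object; "squeeze" is the grip in N (left out, the last holds). Time passes only in rows, so rows that do not move let the fingers close. It gives the time, the measured TCP pose, the force, the opening and the grip force at its end, in the units of the state.
- bot.get_obs(): the state, without advancing time (a new reading comes with each control period).
- bot.camera(name): name is "scene" or "top" or "wrist"; returns the picture (480x640x3 uint8, red, green, blue); there is no depth.
- bot.camera_info(name): a dict with "fovy" (degrees; the focal length in pixels is half the picture's height over the tangent of half this angle, whatever the lens; pixels are square), "cx", "cy" (the principal point, pixels), "k1" (the pictures are not rectified: a ray, as slopes to the right and down, at radius r is drawn at 1 + k1 r^2 times it, then the intrinsics apply), "R" (3x3) and "t" (3): a world point X has camera coordinates R X + t. Camera axes: x right, y down, z forward; pixel columns grow to the right and rows downward; lengths in m; the calibration is good to about 2 mm. A picture is of the moment at which its call begins: read the wrist's pose just before it. camera_info takes no time and is no camera call; for the wrist camera it gives the pose at the moment of the call.
- bot.job_done(): hands the job in; it is judged then, once.
The state is a dict: "time": time; "q": joint angles; "qd": joint speeds; "joint_efforts": joint torques, N m; "ee_pos": TCP position; "tcp_rot": TCP orientation; "wrist_force": force on the tool from outside, world axes, zero at the start; "torque": the same for the moment, N m; "opening": finger opening in m; "grasp_force": force on a finger pad.
Only numpy, scipy, OpenCV 4.12 (cv2) and the standard library are available. Lean on these libraries where they do the work, as an engineer would, in place of code of your own. Each camera call takes 0.05 s, during which the arm holds its last target. There are 200 camera calls.

## Task

Gently set the loose clay pot upright into the equal pot that stands in the wooden drilling cradle, nested fully home and without dropping it. Then, with the cam lever still up, slide the fence until it presses the lower pot snugly against the end block, and last flip the cam lever all the way over and down to lock the fence. Both pots must stay upright and nested; leave everything else on the table where it is.

Things in the scene. Friction and masses are not known exactly. Their poses are not given: they have to be found in the camera images.
- cradle: Drilling cradle screwed to the table: plywood board 130 (its x) x 340 (its y) x 12 mm; pine end block at its +y end, a fence that slides along its y. Origin: centre of the board's underside, on the table. Pots stand on the board's top. The end block is 110 mm wide; its front is a bar 18 mm high above the board that meets the pot's lower wall; 10 mm behind it stands a 34 mm high plate.
- end_face (a point): Middle of the end block's front face (the 18 mm bar that the lower pot is pressed against), 9 mm above the board, 115 mm along +y from the cradle's origin; the face looks to the cradle's -y.
- fence (a joint): Slide of the fence along the cradle's +y, m: 0 = fully back (fence face 135 mm from the end face), growing towards the end block, limit 0.11. Moves with about 2 N while the lever is up; holds over 40 N when locked. With a pot (48 mm wide at the height of the bars) snug between fence and end block it reads about 0.087.
- fence_face (a point): Middle of the fence's pressing face (bar 18 mm high, 110 mm wide, with a 34 mm high plate behind it: mirror image of the end block), 9 mm above the board. Behind it (towards the cradle's -y) follows a pine carriage block 50 mm wide in x, 31 mm high, reaching to 100 mm behind the face, which carries the lever.
- lever (a joint): Cam lever on the fence's carriage, rad. Turns about the cradle's y direction: 0 = up, leaning 0.2 rad from vertical to the cradle's +x; 0.2 = straight up; growing as it tips over to the cradle's -x; 1.6 = end stop, locked (nearly level). The cam bites from about 0.5 on and then needs some 10 N at the grip. It stays where it is left.
- lever_grip (a point): Centre of the black barrel grip at the lever's end: a round 22 mm thick and 26 mm long, flat ends, lying across the lever along the cradle's y; 85 mm from the pivot. The lever is a steel rod 11 mm thick.
- lever_pivot (a point): The lever's pivot, 65 mm behind the fence face (towards the cradle's -y), 42 mm above the board (54 mm above the table); it moves with the fence.
- pot_low: The terracotta pot standing in the cradle: 62 mm high, foot 40 mm across, wall flaring to 57 mm at 38 mm height, then a straight collar 68 mm across from 38 mm to the rim at 62 mm. Walls 3 mm, mouth 62 mm across. 0.1 kg. Origin: centre of the underside, z up.
- pot_top: The loose terracotta pot, standing on the table on the cradle's -y side, just like the one in the cradle (62 mm high, collar 68 mm across and 24 mm high, foot 40 mm across). Origin: centre of the underside. Nested home its collar rests on the lower pot's rim: its origin is 24 mm above the lower pot's, its rim 86 mm above the board.
- pot_big: Bystander: larger terracotta pot of the same form, 87 mm high, 95 mm across its collar; stands near the loose pot, either nearer to or farther from the robot. Origin: centre of the underside.
- jar: Bystander: glass jar with steel cap, 56 mm across, 75 mm high. Origin: centre of the underside.
- glue_gun: Bystander: dark green glue gun lying on its side, about 190 mm long, 46 mm high. Origin on the table under its barrel.
- offcut: Bystander: pine offcut 110 x 42 x 20 mm. Origin: centre of the underside.
- bamboo: Bystander: pile of bamboo canes 160 mm long, 24 mm high, 75 mm wide. Origin: centre of the underside.
- screwdriver: Bystander: screwdriver lying on the table.
Mind the look-alikes: they are no part of the job. What is shaped like the pot_top but purple or yellow is not meant.

How it is judged:
By the outcome, as a careful person would: the job done as asked, in the order asked, and still so for the second after the job is handed in, with the robot touching nothing.
It also fails if it takes over 53 s, if anything falls off the work surface, if the arm or the gripper's body presses on something with over 40 N, if the wrist force passes 120 N, or if a joint passes its speed limit or range.

## Working session

There is one attempt and no reset: what is moved stays moved. The work goes in short steps, Python scripts to look and compute and a tool call to move; the robot and the scene stay as the last step left them, time stands still between calls to the robot, and variables do not carry over. Pictures are saved under pics/ and viewed, at most 10 in all, crops included, and the job is handed in when it is done.

Besides the shell and the picture viewer there is one more tool, called after "Emit:" by a JSON object that holds its "method" and its "body", one argument or row to a line. play_rows: Moves the arm, as the interface text tells. Its arguments: {"type":"object","properties":{"increments":{"type":"array"},"squeeze":{"type":"number"}},"required":["increments"]}

```bash
mkdir -p pics; cat > h.py <<'E'
import numpy as np, cv2
from workcell import bot
def save(n,f):
    im=bot.camera(n); cv2.imwrite(f'pics/{f}.png',im[:,:,::-1]); return im
def ray(n,u,v,ci=None):
    c=ci or bot.camera_info(n); f=240/np.tan(np.radians(c['fovy'])/2)
    d=np.array([(u-c['cx'])/f,(v-c['cy'])/f]); p=d.copy()
    for _ in range(20): p=d/(1+c['k1']*(p@p))
    R=np.array(c['R']);t=np.array(c['t'])
    return -R.T@t, R.T@np.array([p[0],p[1],1])
def atz(n,u,v,z,ci=None):
    o,d=ray(n,u,v,ci); return o+d*(z-o[2])/d[2]
def proj(n,X,ci=None):
    c=ci or bot.camera_info(n); f=240/np.tan(np.radians(c['fovy'])/2)
    p=np.array(c['R'])@np.array(X)+np.array(c['t']); p=p[:2]/p[2]
    p=p*(1+c['k1']*(p@p)); return p*f+[c['cx'],c['cy']]
E
python3 - <<'E'
from h import *
save('top','t0');save('scene','s0')
print(bot.get_obs())
for n in('top','scene','wrist'):print(bot.camera_info(n))
E
```

```text
{'time': 0.1, 'q': array([-6.65189375e+01,  5.00827037e+00,  1.00388312e+01,  9.50977997e+01,
       -5.06390350e-04,  9.00006106e+01]), 'qd': array([-0.03556964, -0.16699546,  0.16306571, -0.11601648, -0.0843659 ,
       -0.04724461]), 'joint_efforts': array([-8.05269792e-05, -5.21561658e+01,  4.65653157e+01,  1.60600460e-02,
       -4.40106055e-05,  2.33312369e-05]), 'ee_pos': array([ 0.21907503, -0.50429973,  0.24964939]), 'tcp_rot': array([-1.79932761e+02,  5.07106582e-04,  2.34804525e+01]), 'wrist_force': array([ 0.34679959, -0.21009866,  0.38228659]), 'torque': array([-0.01086621,  0.01487743, -0.02559961]), 'grasp_force': 0.0, 'opening': 0.08521105162250192}
{'fovy': 55.223207538410605, 'cx': 316.9304085431588, 'cy': 238.32346408363753, 'k1': -0.08470651014153914, 'R': array([[ 1.25979201e-02, -9.99920643e-01,  9.53398558e-06],
       [-9.97470261e-01, -1.25677151e-02, -6.99652132e-02],
       [ 6.99597808e-02,  8.71906302e-04, -9.97549432e-01]]), 't': array([-0.02738738,  0.55780324,  1.00277278])}
{'fovy': 50.83809944524293, 'cx': 324.3239048223698, 'cy': 238.41884317229258, 'k1': 0.03319646722179091, 'R': array([[-0.28379421,  0.95879924,  0.0128397 ],
       [ 0.48412671,  0.15482885, -0.86119066],
       [-0.82769691, -0.23818488, -0.50811986]]), 't': array([ 0.15570193, -0.17948706,  1.71032389])}
{'fovy': 71.99652132612452, 'cx': 319.02100337361327, 'cy': 240.03558276423138, 'k1': -0.03259626863017166, 'R': array([[ 0.39853183, -0.9171537 , -0.00121252],
       [-0.88089714, -0.3831446 ,  0.27788567],
       [-0.25532844, -0.10967818, -0.96061339]]), 't': array([-0.55056145, -0.0362155 ,  0.3782634 ])}
```

View pics/t0.png

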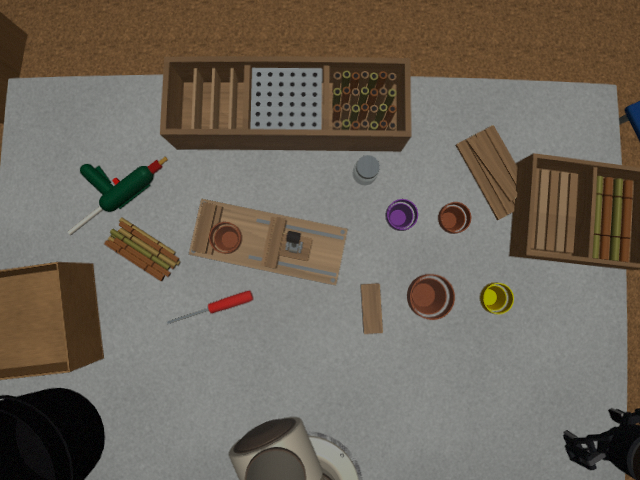

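View pics/s0.png

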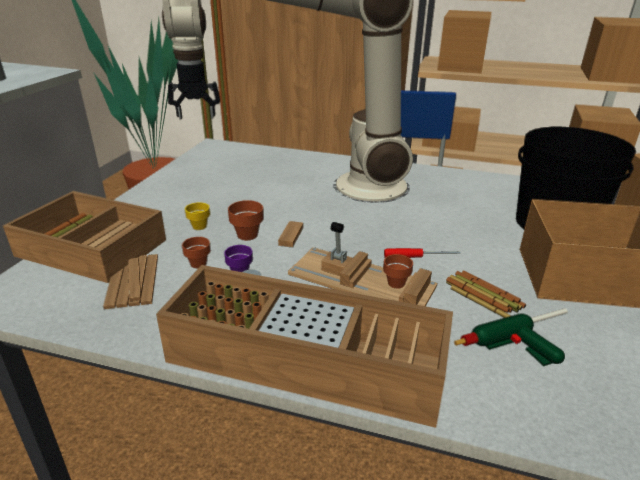

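Candidates (top view): small terracotta pot (454,217) on the table, purple (402,214), yellow (497,298), big pot (430,297), and the cradle's pot (225,238). By the description, the loose pot is the one at (454,217). I'll check it in a close crop.

```bash
python3 - <<'E'
import cv2
import numpy as np
im=cv2.imread('pics/t0.png')
a=cv2.resize(im[190:290,185:355],None,fx=4.7,fy=4.7,interpolation=3)[:, :799]
b=cv2.resize(im[190:245,380:480],None,fx=2.3,fy=2.3,interpolation=3)
c=np.zeros((600,799,3),np.uint8); c[:470,:a.shape[1]]=a; c[472:472+b.shape[0],:b.shape[1]]=b
cv2.imwrite('pics/c0.png',c)
E
```

```text
(no output)
```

View pics/c0.png

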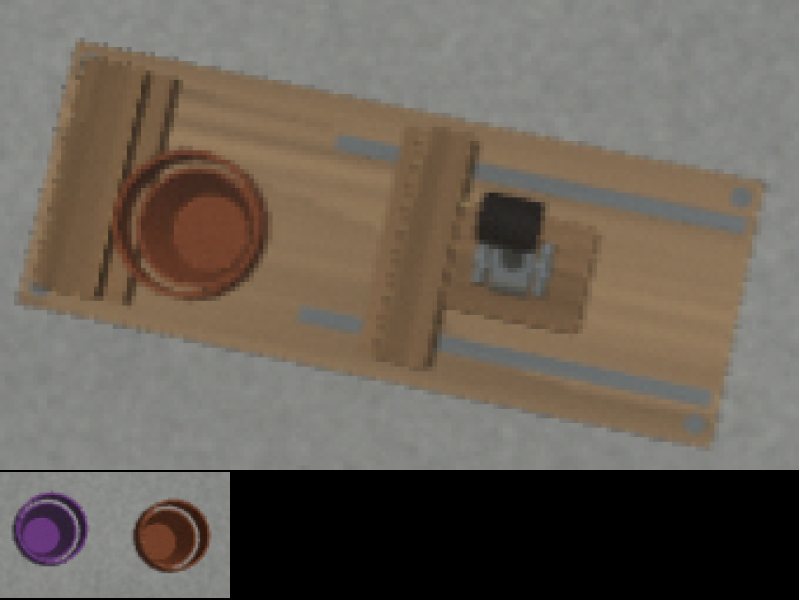

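```bash
python3 - <<'E'
from h import *
k=4.7
P=lambda x,y:(x/k+185,y/k+190)
c=[atz('top',*P(*p),.012) for p in [(78,40),(762,182),(712,446),(20,302)]]
for x in c: print(x.round(4))
print('len',[np.linalg.norm(c[i]-c[(i+1)%4]).round(4) for i in range(4)])
cen=np.mean(c,0); yv=(c[0]+c[3]-c[1]-c[2]);yv/=np.linalg.norm(yv); xv=np.array([yv[1],-yv[0],0])
print('cradle',cen.round(4),'yaw',np.degrees(np.arctan2(xv[1],xv[0])))
pl=atz('top',*P(190,225),.074); print('low',pl.round(4),((pl-cen)@xv).round(4),((pl-cen)@yv).round(4))
print('lowfoot', atz('top',*P(210,235),.017).round(4))
pt=atz('top',454.8,217.6,.062);print('top',pt.round(4))
g=atz('top',*P(510,220),.137);print('grip',g.round(4),((g-cen)@xv).round(4),((g-cen)@yv).round(4))
f=atz('top',*P(425,245),.046);print('fence',f.round(4),((f-cen)@yv).round(4))
for n,u,v in[('purple',402,214),('big',430,297),('jar',367,168)]:print(n,atz('top',u,v,.07).round(3))
print('canes',atz('top',484,170,.01),atz('top',460,145,.01),atz('top',500,217,.01))
E
```

```text
[0.646  0.2428 0.012 ]
[ 0.5811 -0.088   0.012 ]
[ 0.455  -0.0653  0.012 ]
[0.519 0.267 0.012]
len [np.float64(0.3371), np.float64(0.1281), np.float64(0.3384), np.float64(0.1293)]
cradle [0.5503 0.0891 0.012 ] yaw -10.996243224264958
low [0.5528 0.1732 0.074 ] -0.0136 0.083
lowfoot [0.5521 0.175  0.017 ]
top [ 0.6037 -0.3175  0.062 ]
grip [0.5523 0.0258 0.137 ] 0.014 -0.0618
fence [0.5468 0.0696 0.046 ] -0.0198
purple [ 0.609 -0.201  0.07 ]
big [ 0.433 -0.261  0.07 ]
jar [ 0.707 -0.126  0.07 ]
canes [ 0.72140768 -0.4032447   0.01      ] [ 0.77898255 -0.34802654  0.01      ] [ 0.6129648  -0.43864654  0.01      ]
```

The close crop confirms it: the terracotta collared pot, same size as the purple one beside it, is the loose pot, at (0.604, -0.318). The cradle yaw is about -11°. I'll keep the tool yaw at -11° so the jaws close along the cradle's y. Plan: place the pot, then hold the lever grip by its flat ends, push the fence with it, and swing the lever over in the same grasp.

Emit:
{"method": "play_rows", "body": {
  "increments": [
    {"slide": [0,0,0],"angular": [0,0,6.9],"claw": 1},
    {"slide": [0,0,0],"angular": [0,0,6.9],"claw": 1},
    {"slide": [0,0,0],"angular": [0,0,6.9],"claw": 1},
    {"slide": [0,0,0],"angular": [0,0,6.9],"claw": 1},
    {"slide": [0,0,0],"angular": [0,0,6.9],"claw": 1},
    {"slide": [34,-26,0],"angular": [0,0,0],"claw": 1},
    {"slide": [34,-26,0],"angular": [0,0,0],"claw": 1},
    {"slide": [34,-26,0],"angular": [0,0,0],"claw": 1}
  ]
}}

```text
time: 0.9
ee_pos: [0.335, -0.4467, 0.25]
tcp_rot: [-180.0, 0.0, -11.1]
wrist_force: [0.4, -0.6, 0.3]
opening: 0.0852
grasp_force: 0.0
```

Emit:
{"method": "play_rows", "body": {
  "increments": [
    {"slide": [34,-26,0],"angular": [0,0,0],"claw": 1},
    {"slide": [34,-26,0],"angular": [0,0,0],"claw": 1},
    {"slide": [34,-26,0],"angular": [0,0,0],"claw": 1},
    {"slide": [34,-26,0],"angular": [0,0,0],"claw": 1},
    {"slide": [34,-26,0],"angular": [0,0,0],"claw": 1},
    {"slide": [34,-26,0],"angular": [0,0,0],"claw": 1},
    {"slide": [0,0,0],"angular": [0,0,0],"claw": 1},
    {"slide": [0,0,0],"angular": [0,0,0],"claw": 1}
  ]
}}

```text
time: 1.7
ee_pos: [0.5647, -0.3326, 0.2492]
tcp_rot: [-180.0, 0.1, -10.9]
wrist_force: [-0.5, 0.1, 0.0]
opening: 0.0851
grasp_force: 0.0
```

```bash
cat >> h.py <<'E'
from scipy.spatial.transform import Rotation as Ro
def delta(x,y,z,yaw=-11):
    o=bot.get_obs(); R=Ro.from_euler('xyz',o['tcp_rot'],degrees=True)
    T=Ro.from_euler('xyz',[180,0,yaw],degrees=True)
    print('at',o['ee_pos'].round(4),o['tcp_rot'].round(2),'F',o['wrist_force'].round(1),'op',round(o['opening'],4),'g',round(o['grasp_force'],1),'t',o['time'])
    print('slide mm',(R.inv().apply(np.array([x,y,z])-o['ee_pos'])*1000).round(1),'rotvec',(R.inv()*T).as_rotvec(degrees=True).round(2))
E
python3 - <<'E'
from h import *
delta(.6037,-.3175,.15); print(bot.tcp_to_tips)
ci=bot.camera_info('wrist');save('wrist','w1'); print(proj('wrist',[.6037,-.3175,.062],ci))
E
```

```text
at [ 0.5647 -0.3326  0.2492] [-1.7998e+02  1.0000e-01 -1.0920e+01] F [-0.5  0.1  0. ] op 0.0851 g 0.0 t 1.7
slide mm [ 35.6 -22.2  99.1] rotvec [-0.02  0.1   0.08]
0.019
[294.28993704 183.95032384]
```

View pics/w1.png

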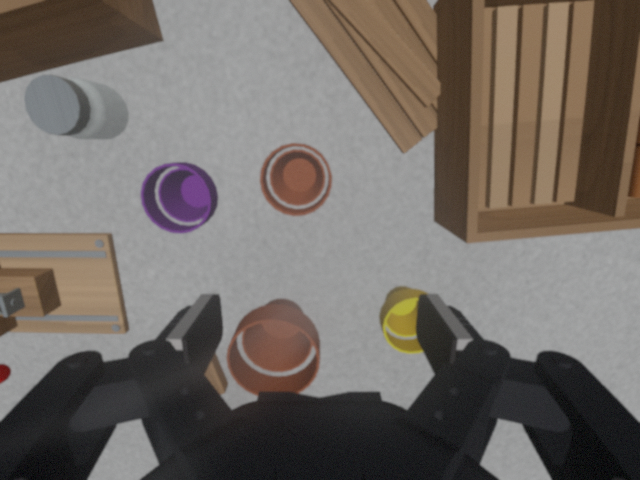

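Wrist view: loose terracotta pot with its rim centred at about (295.5,179). Purple (180,197), yellow (407,322) and big pot (275,350) are clear of it. The prediction was (294,184), so I'll refine it.

```bash
python3 - <<'E'
from h import *
print(atz('wrist',295.5,179,.062), atz('wrist',295.5,179.,.062)-atz('top',454.8,217.6,.062))
delta(.6055,-.3175,.12)
E
```

```text
[ 0.60727444 -0.32028774  0.062     ] [ 3.54521625e-03 -2.79185113e-03 -5.55111512e-17]
at [ 0.564  -0.3333  0.2497] [-1.7999e+02  7.0000e-02 -1.1000e+01] F [ 0.2 -0.   0.2] op 0.0854 g 0.0 t 1.75
slide mm [ 37.9 -23.4 129.7] rotvec [-0.01  0.07  0.  ]
```

```bash
python3 - <<'E'
from h import *
o=bot.get_obs();R=Ro.from_euler('xyz',o['tcp_rot'],degrees=True)
for z in(-.02,-.01,0,.006,.019):
  print(z,[proj('wrist',o['ee_pos']+R.apply([x,s*.0426,z])).round(0).tolist() for s in(-1,1) for x in(.011,-.011)])
import cv2
im=cv2.imread('pics/w1.png');cv2.imwrite('pics/w1c.png',cv2.resize(im[280:420,130:510],None,fx=2.1,fy=2.1,interpolation=3))
E
```

```text
-0.02 [[196.0, 322.0], [202.0, 375.0], [437.0, 322.0], [431.0, 375.0]]
-0.01 [[205.0, 309.0], [211.0, 358.0], [428.0, 309.0], [423.0, 358.0]]
0 [[213.0, 297.0], [218.0, 344.0], [421.0, 297.0], [416.0, 344.0]]
0.006 [[217.0, 291.0], [222.0, 336.0], [417.0, 291.0], [412.0, 336.0]]
0.019 [[225.0, 279.0], [229.0, 321.0], [409.0, 279.0], [405.0, 321.0]]
```

View pics/w1c.png

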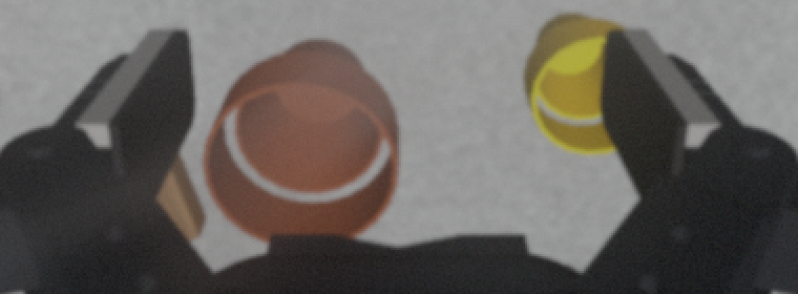

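Emit:
{"method": "play_rows", "body": {
  "increments": [
    {"slide": [19,-11,0],"angular": [0,0,0],"claw": 1},
    {"slide": [19,-11,0],"angular": [0,0,0],"claw": 1},
    {"slide": [0,0,40],"angular": [0,0,0],"claw": 1},
    {"slide": [0,0,40],"angular": [0,0,0],"claw": 1},
    {"slide": [0,0,30],"angular": [0,0,0],"claw": 1},
    {"slide": [0,0,0],"angular": [0,0,0],"claw": 1},
    {"slide": [0,0,0],"angular": [0,0,0],"claw": 1}
  ]
}}

```text
time: 2.45
ee_pos: [0.6048, -0.3197, 0.1415]
tcp_rot: [180.0, -0.0, -11.1]
wrist_force: [0.6, 0.5, 0.4]
opening: 0.0855
grasp_force: 0.0
```

Cropped view: the pad tip corner sits at about (220,294), so the open tips are about 6 mm ahead of the TCP, which means about 10 mm at 68 mm opening. I'll grasp with the TCP at z=0.051.

Emit:
{"method": "play_rows", "body": {
  "increments": [
    {"slide": [0,0,30],"angular": [0,0,0],"claw": 1},
    {"slide": [0,0,30],"angular": [0,0,0],"claw": 1},
    {"slide": [0,0,20],"angular": [0,0,0],"claw": 1},
    {"slide": [0,0,10],"angular": [0,0,0],"claw": 1},
    {"slide": [0,0,0],"angular": [0,0,0],"claw": 1},
    {"slide": [0,0,0],"angular": [0,0,0],"claw": 0.5},
    {"slide": [0,0,0],"angular": [0,0,0],"claw": 0.5},
    {"slide": [0,0,0],"angular": [0,0,0],"claw": 0.5}
  ],
  "squeeze": 25
}}

```text
time: 3.25
ee_pos: [0.6066, -0.3194, 0.053]
tcp_rot: [179.9, -0.2, -11.0]
wrist_force: [-0.6, 1.7, 6.5]
opening: 0.0661
grasp_force: 28.3
```

Emit:
{"method": "play_rows", "body": {
  "increments": [
    {"slide": [0,0,0],"angular": [0,0,0],"claw": 0.3},
    {"slide": [0,0,0],"angular": [0,0,0],"claw": 0.3},
    {"slide": [0,0,0],"angular": [0,0,0],"claw": 0.3}
  ],
  "squeeze": 25
}}

```text
time: 3.55
ee_pos: [0.6066, -0.3194, 0.053]
tcp_rot: [179.9, -0.2, -11.0]
wrist_force: [-2.0, 0.7, 5.6]
opening: 0.0658
grasp_force: 28.3
```

Emit:
{"method": "play_rows", "body": {
  "increments": [
    {"slide": [0,0,-5],"angular": [0,0,0],"claw": 0.3},
    {"slide": [0,0,-15],"angular": [0,0,0],"claw": 0.3},
    {"slide": [0,0,-30],"angular": [0,0,0],"claw": 0.3},
    {"slide": [0,0,-40],"angular": [0,0,0],"claw": 0.3},
    {"slide": [0,0,-40],"angular": [0,0,0],"claw": 0.3},
    {"slide": [0,0,-20],"angular": [0,0,0],"claw": 0.3},
    {"slide": [0,0,0],"angular": [0,0,0],"claw": 0.3}
  ]
}}

```text
time: 4.25
ee_pos: [0.6068, -0.3195, 0.2058]
tcp_rot: [179.9, -0.4, -11.0]
wrist_force: [-0.0, -0.0, -1.2]
opening: 0.066
grasp_force: 28.6
```

```bash
python3 - <<'E'
from h import *
a=save('scene','s2'); b=save('wrist','w2')
delta(.5528,.1732,.203)
c=np.zeros((480,800,3),np.uint8); p=cv2.resize(a[140:300,120:270],None,fx=2.9,fy=2.9,interpolation=3)
c[:p.shape[0],:p.shape[1]]=p; q=cv2.resize(b,(360,270)); c[:270,440:]=q
cv2.imwrite('pics/g2.png',c[:,:,::-1])
E
```

```text
at [ 0.6058 -0.319   0.2007] [ 1.7999e+02 -4.0000e-02 -1.1020e+01] F [ 0.3  0.4 -2.4] op 0.0664 g 28.6 t 4.35
slide mm [-146.2 -473.    -2.5] rotvec [ 0.01 -0.04 -0.02]
```

View pics/g2.png

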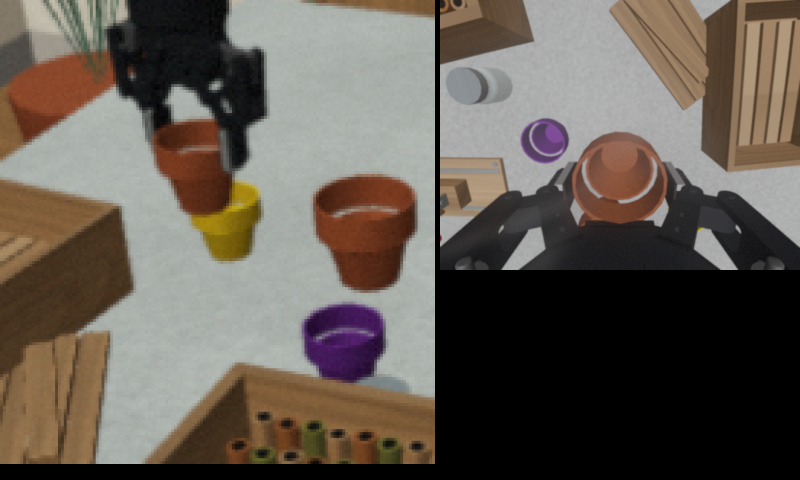

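```bash
python3 - <<'E'
from h import *
o=bot.get_obs();R=Ro.from_euler('xyz',o['tcp_rot'],degrees=True)
for x in(.030,.034,.038): print(x,proj('wrist',o['ee_pos']+R.apply([x,0,-.009])))
E
```

```text
0.03 [316.47786931 261.01879191]
0.034 [316.45570179 250.631767  ]
0.038 [316.43328692 240.04843143]
```

Emit:
{"method": "play_rows", "body": {
  "increments": [
    {"slide": [-14,-45,-2],"angular": [0,0,0],"claw": 0.3},
    {"slide": [-14,-45,0],"angular": [0,0,0],"claw": 0.3},
    {"slide": [-14,-45,0],"angular": [0,0,0],"claw": 0.3},
    {"slide": [-14,-45,0],"angular": [0,0,0],"claw": 0.3},
    {"slide": [-14,-45,0],"angular": [0,0,0],"claw": 0.3},
    {"slide": [-14,-45,0],"angular": [0,0,0],"claw": 0.3},
    {"slide": [-14,-45,0],"angular": [0,0,0],"claw": 0.3},
    {"slide": [-14,-45,0],"angular": [0,0,0],"claw": 0.3}
  ]
}}

```text
time: 5.15
ee_pos: [0.5466, -0.0219, 0.2039]
tcp_rot: [-176.6, 0.2, -3.9]
wrist_force: [-0.4, 0.4, -1.3]
opening: 0.066
grasp_force: 28.8
```

Emit:
{"method": "play_rows", "body": {
  "increments": [
    {"slide": [-14,-45,0],"angular": [0,0,0],"claw": 0.3},
    {"slide": [-10,-30,0],"angular": [0,0,0],"claw": 0.3},
    {"slide": [0,0,0],"angular": [0,0,0],"claw": 0.3},
    {"slide": [0,0,0],"angular": [0,0,0],"claw": 0.3}
  ]
}}

```text
time: 5.55
ee_pos: [0.527, 0.015, 0.2101]
tcp_rot: [-175.1, 0.1, -0.8]
wrist_force: [0.1, -0.5, -1.8]
opening: 0.0661
grasp_force: 28.8
```

```bash
python3 - <<'E'
from h import *
delta(.5528,.1732,.140)
b=save('wrist','w3')
E
```

```text
at [0.527  0.015  0.2101] [-1.7511e+02  9.0000e-02 -7.8000e-01] F [ 0.1 -0.5 -1.8] op 0.0661 g 28.8 t 5.55
slide mm [  23.8 -152.    83.3] rotvec [-4.87  0.53 10.21]
```

View pics/w3.png

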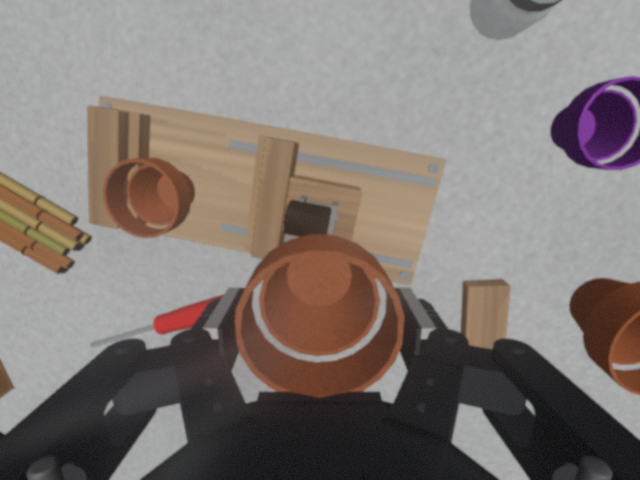

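Wrist view: pot held upright between the pads, lower pot at about (148,197), lever grip at (308,218). The fast rows drifted the pose, so I'll raise, straighten and go on more slowly.

Emit:
{"method": "play_rows", "body": {
  "increments": [
    {"slide": [0,0,-15],"angular": [0,0,0],"claw": 0.3},
    {"slide": [0,0,-15],"angular": [0,0,0],"claw": 0.3},
    {"slide": [0,0,0],"angular": [-2.4,0.3,5.1],"claw": 0.3},
    {"slide": [0,0,0],"angular": [-2.4,0.3,5.1],"claw": 0.3},
    {"slide": [0,0,0],"angular": [0,0,0],"claw": 0.3},
    {"slide": [0,0,0],"angular": [0,0,0],"claw": 0.3}
  ]
}}

```text
time: 6.2
ee_pos: [0.5223, -0.046, 0.2401]
tcp_rot: [-177.4, 0.1, -6.3]
wrist_force: [0.8, -1.3, -1.4]
opening: 0.0659
grasp_force: 28.8
```

```bash
python3 - <<'E'
from h import *
delta(.5528-.0025,.1732,.20)
E
```

```text
at [ 0.5223 -0.046   0.2401] [-1.7743e+02  1.0000e-01 -6.2800e+00] F [ 0.8 -1.3 -1.4] op 0.0659 g 28.8 t 6.2
slide mm [   4.  -218.9   49.9] rotvec [-2.56  0.21  4.72]
```

```bash
python3 - <<'E'
from h import *
o=bot.get_obs();print(o['q'].round(2),o['qd'].round(2),o['joint_efforts'].round(1))
E
```

```text
[ -6.33   1.31   5.08  93.88   2.57 179.95] [ 1.35 -0.14 -0.11  0.17  0.23 -0.04] [ -1.  -49.   47.4   0.    0.    0. ]
```

Emit:
{"method": "play_rows", "body": {
  "increments": [
    {"slide": [0,0,0],"angular": [0,0,0],"claw": 0.3},
    {"slide": [0,0,0],"angular": [0,0,0],"claw": 0.3}
  ]
}}

```text
time: 6.4
ee_pos: [0.5222, -0.0446, 0.2403]
tcp_rot: [-177.4, 0.1, -6.1]
wrist_force: [-0.8, 0.0, -1.3]
opening: 0.0661
grasp_force: 28.8
```

```bash
python3 - <<'E'
from h import *
o=bot.get_obs();print(o['q'].round(2),o['qd'].round(2),o['joint_efforts'].round(1))
delta(.5528-.0025,.1732,.20)
E
```

```text
[ -6.19   1.28   5.07  93.89   2.57 179.94] [ 0.21 -0.18  0.    0.19 -0.07  0.05] [ -0.4 -48.7  47.3   0.    0.2   0. ]
at [ 0.5222 -0.0446  0.2403] [-1.7743e+02  9.0000e-02 -6.1300e+00] F [-0.8  0.  -1.3] op 0.0661 g 28.8 t 6.4
slide mm [   4.8 -217.5   50.1] rotvec [-2.56  0.2   4.87]
```

q6 is at its +180 limit. I'll switch the yaw to about +79 (jaws across the cradle), which is mid-range.

Emit:
{"method": "play_rows", "body": {
  "increments": [
    {"slide": [0,0,0],"angular": [-2.6,0.2,-4],"claw": 0.3},
    {"slide": [0,0,0],"angular": [0,0,-8.5],"claw": 0.3},
    {"slide": [0,0,0],"angular": [0,0,-8.5],"claw": 0.3},
    {"slide": [0,0,0],"angular": [0,0,-8.5],"claw": 0.3},
    {"slide": [0,0,0],"angular": [0,0,-8.5],"claw": 0.3},
    {"slide": [0,0,0],"angular": [0,0,-8.5],"claw": 0.3},
    {"slide": [0,0,0],"angular": [0,0,-8.5],"claw": 0.3},
    {"slide": [0,0,0],"angular": [0,0,-8.5],"claw": 0.3}
  ]
}}

```text
time: 7.2
ee_pos: [0.5222, -0.0444, 0.2404]
tcp_rot: [179.8, -0.1, 57.7]
wrist_force: [0.8, 0.6, -2.0]
opening: 0.0664
grasp_force: 28.8
```

Emit:
{"method": "play_rows", "body": {
  "increments": [
    {"slide": [0,0,0],"angular": [0,0,-8.5],"claw": 0.3},
    {"slide": [0,0,0],"angular": [0,0,-8.5],"claw": 0.3},
    {"slide": [0,0,0],"angular": [0,0,-4],"claw": 0.3},
    {"slide": [0,0,0],"angular": [0,0,0],"claw": 0.3},
    {"slide": [0,0,0],"angular": [0,0,0],"claw": 0.3}
  ]
}}

```text
time: 7.7
ee_pos: [0.5221, -0.0446, 0.2405]
tcp_rot: [179.8, 0.0, 78.2]
wrist_force: [0.1, 0.0, -1.9]
opening: 0.0658
grasp_force: 28.8
```

```bash
python3 - <<'E'
from h import *
delta(.5528,.1732-.0025,.20,79)
print(bot.get_obs()['q'].round(1))
E
```

```text
at [ 0.5221 -0.0446  0.2405] [1.7979e+02 1.0000e-02 7.8240e+01] F [ 0.1  0.  -1.9] op 0.0658 g 28.8 t 7.7
slide mm [217.  -14.   40.4] rotvec [ 0.21  0.01 -0.76]
[-4.9  1.   4.8 93.6 -0.  96.9]
```

Emit:
{"method": "play_rows", "body": {
  "increments": [
    {"slide": [27,-2,0],"angular": [0,0,0],"claw": 0.3},
    {"slide": [31,-2,0],"angular": [0,0,0],"claw": 0.3},
    {"slide": [31,-2,0],"angular": [0,0,0],"claw": 0.3},
    {"slide": [31,-2,0],"angular": [0,0,0],"claw": 0.3},
    {"slide": [31,-2,0],"angular": [0,0,0],"claw": 0.3},
    {"slide": [31,-2,0],"angular": [0,0,0],"claw": 0.3},
    {"slide": [31,-2,0],"angular": [0,0,0],"claw": 0.3},
    {"slide": [0,0,0],"angular": [0,0,0],"claw": 0.3}
  ]
}}

```text
time: 8.5
ee_pos: [0.5515, 0.1697, 0.2397]
tcp_rot: [179.8, -0.0, 78.4]
wrist_force: [0.0, 0.0, -1.6]
opening: 0.0659
grasp_force: 28.8
```

Emit:
{"method": "play_rows", "body": {
  "increments": [
    {"slide": [0,0,20],"angular": [0,0,0],"claw": 0.3},
    {"slide": [0,0,20],"angular": [0,0,0],"claw": 0.3},
    {"slide": [0,0,0],"angular": [0,0,0],"claw": 0.3},
    {"slide": [0,0,0],"angular": [0,0,0],"claw": 0.3}
  ]
}}

```text
time: 8.9
ee_pos: [0.5514, 0.1661, 0.2008]
tcp_rot: [179.8, 0.0, 78.3]
wrist_force: [0.1, 0.4, -1.7]
opening: 0.0661
grasp_force: 28.9
```

```bash
python3 - <<'E'
from h import *
delta(.5528,.1732-.0025,.14,79)
a=save('top','t3')[190:290,170:340]; b=save('wrist','w4')
c=np.zeros((590,800,3),np.uint8); c[:300,:510]=cv2.resize(a,(510,300),interpolation=3); c[302:590,:384]=cv2.resize(b,(384,288))
s=save('scene','s4')[190:310,330:460]; c[302:590,400:712]=cv2.resize(s,(312,288),interpolation=3)
cv2.imwrite('pics/g4.png',c[:,:,::-1])
E
```

```text
at [0.5514 0.1661 0.2008] [1.798e+02 3.000e-02 7.827e+01] F [ 0.1  0.4 -1.7] op 0.0661 g 28.9 t 8.9
slide mm [ 4.9  0.2 60.8] rotvec [ 0.2   0.03 -0.73]
```

View pics/g4.png

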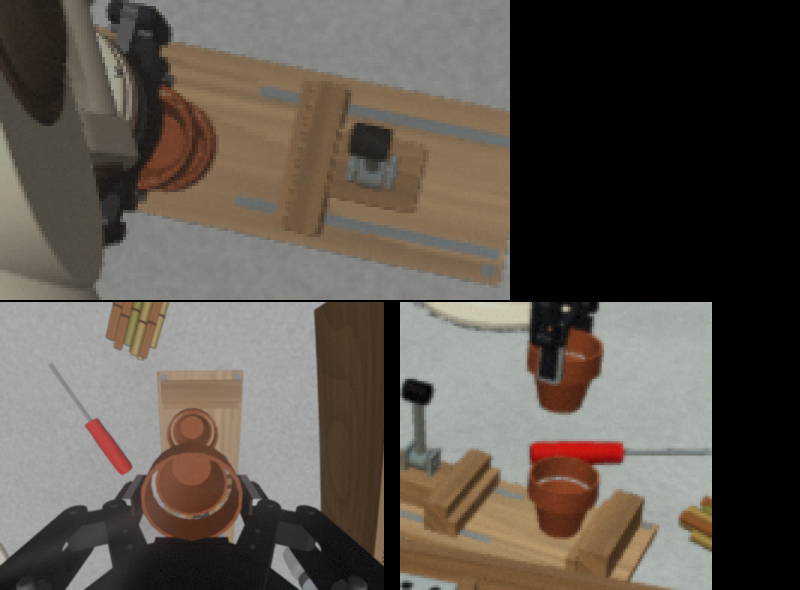

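```bash
python3 - <<'E'
from h import *
o=bot.get_obs();R=Ro.from_euler('xyz',o['tcp_rot'],degrees=True)
def edge(c):
    th=np.linspace(0,2*np.pi,180); P=np.array([proj('top',[c[0]+.034*np.cos(t),c[1]+.034*np.sin(t),c[2]]) for t in th]); i=P[:,0].argmax(); return ((P[i]-[170,190])*3).round(1), ((P[P[:,1].argmin()]-[170,190])*3).round(1), ((P[P[:,1].argmax()]-[170,190])*3).round(1)
print('low',edge([.5528,.1732,.074]))
for d in(0,.003,.006): print(d,edge(o['ee_pos']+R.apply([d,0,-.009])))
E
python3 -c "
import cv2
im=cv2.imread('pics/t3.png');cv2.imwrite('pics/t3c.png',cv2.resize(im[205:265,205:265],None,fx=9,fy=9,interpolation=3))"
```

```text
low (array([214.3, 143. ]), array([167.6,  95.7]), array([165.9, 191.8]))
0 (array([188.6, 128.4]), array([134.5,  73.4]), array([132.3, 185.2]))
0.003 (array([183.8, 127.3]), array([129.8,  72.4]), array([127.5, 184.1]))
0.006 (array([179. , 126.2]), array([125. ,  71.4]), array([122.7, 183. ]))
```

View pics/t3c.png

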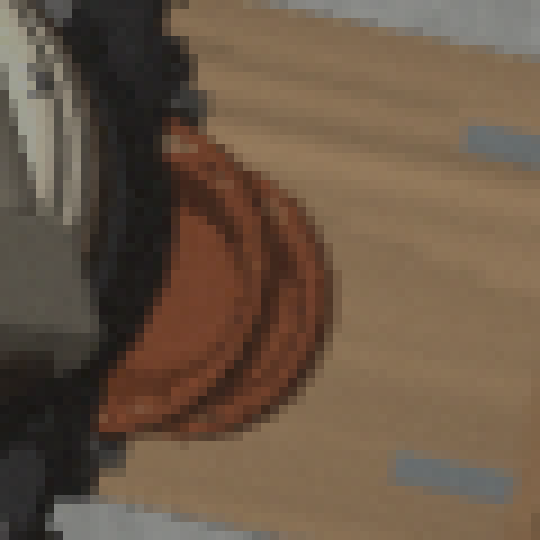

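Composite and crop show the held pot upright above the lower one. The lateral alignment is good, and the offset along the cradle's y needs a number.

```bash
python3 - <<'E'
from h import *
o=bot.get_obs();R=Ro.from_euler('xyz',o['tcp_rot'],degrees=True)
im=cv2.imread('pics/w4.png')
cv2.imwrite('pics/w4c.png',cv2.resize(im[160:400,220:420],None,fx=2.5,fy=2.5,interpolation=3))
low=np.array([.5528,.1732,.074])
th=np.linspace(0,2*np.pi,90)
def circ(c,r=.034):
    P=np.array([proj('wrist',[c[0]+r*np.cos(t),c[1]+r*np.sin(t),c[2]]) for t in th]);return P.min(0).round(0),P.max(0).round(0)
for e in(0,.005,.01): print('low+',e,circ(low+R.apply([e,0,0])))
for d in(-.004,0,.004):
  for z in(-.009,0):print(d,z,circ(o['ee_pos']+R.apply([d,0,z])))
E
```

```text
low+ 0 (array([273., 184.]), array([360., 269.]))
low+ 0.005 (array([273., 178.]), array([360., 263.]))
low+ 0.01 (array([273., 171.]), array([361., 257.]))
-0.004 -0.009 (array([231., 257.]), array([404., 408.]))
-0.004 0 (array([237., 250.]), array([399., 393.]))
0 -0.009 (array([231., 247.]), array([405., 401.]))
0 0 (array([236., 240.]), array([399., 386.]))
0.004 -0.009 (array([230., 236.]), array([405., 393.]))
0.004 0 (array([235., 230.]), array([400., 378.]))
```

View pics/w4c.png

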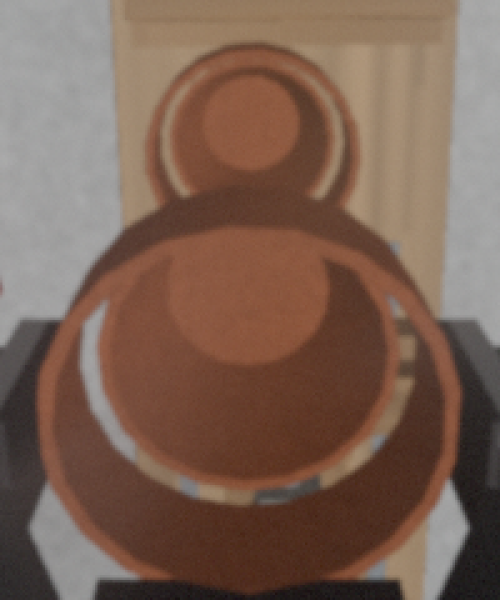

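Wrist crop: held rim at about x 235–404 with its near edge at y 251, lower rim at x 279–363 with its top at y 177. Combined with the top view, I need about +12.5 mm along tool x and +1.5 mm along tool y.

Emit:
{"method": "play_rows", "body": {
  "increments": [
    {"slide": [6.5,1,0],"angular": [0,0,0],"claw": 0.3},
    {"slide": [6,0.5,0],"angular": [0,0,0],"claw": 0.3},
    {"slide": [0,0,20],"angular": [0,0,0],"claw": 0.3},
    {"slide": [0,0,20],"angular": [0,0,0],"claw": 0.3},
    {"slide": [0,0,20],"angular": [0,0,0],"claw": 0.3},
    {"slide": [0,0,12],"angular": [0,0,0],"claw": 0.3},
    {"slide": [0,0,8],"angular": [0,0,0],"claw": 0.3},
    {"slide": [0,0,0],"angular": [0,0,0],"claw": 0.3}
  ]
}}

```text
time: 9.85
ee_pos: [0.5556, 0.1783, 0.1197]
tcp_rot: [179.8, 0.1, 78.3]
wrist_force: [0.2, 0.1, -1.4]
opening: 0.0662
grasp_force: 28.9
```

Emit:
{"method": "play_rows", "body": {
  "increments": [
    {"slide": [0,0,5],"angular": [0,0,0],"claw": 0.3},
    {"slide": [0,0,5],"angular": [0,0,0],"claw": 0.3},
    {"slide": [0,0,4],"angular": [0,0,0],"claw": 0.3},
    {"slide": [0,0,0],"angular": [0,0,0],"claw": 0.3},
    {"slide": [0,0,0],"angular": [0,0,0],"claw": 0.3}
  ]
}}

```text
time: 10.35
ee_pos: [0.5559, 0.1782, 0.1065]
tcp_rot: [179.8, 0.0, 78.3]
wrist_force: [0.2, 0.0, -1.4]
opening: 0.066
grasp_force: 28.9
```

Emit:
{"method": "play_rows", "body": {
  "increments": [
    {"slide": [0,0,4],"angular": [0,0,0],"claw": 0.3},
    {"slide": [0,0,4],"angular": [0,0,0],"claw": 0.3},
    {"slide": [0,0,2],"angular": [0,0,0],"claw": 0.3},
    {"slide": [0,0,2],"angular": [0,0,0],"claw": 0.3},
    {"slide": [0,0,0],"angular": [0,0,0],"claw": 0.3},
    {"slide": [0,0,0],"angular": [0,0,0],"claw": 0.3}
  ]
}}

```text
time: 10.95
ee_pos: [0.556, 0.1782, 0.0944]
tcp_rot: [179.8, 0.0, 78.3]
wrist_force: [-0.1, -0.3, -1.7]
opening: 0.0659
grasp_force: 28.9
```

Emit:
{"method": "play_rows", "body": {
  "increments": [
    {"slide": [0,0,1.5],"angular": [0,0,0],"claw": 0.3},
    {"slide": [0,0,1.5],"angular": [0,0,0],"claw": 0.3},
    {"slide": [0,0,1],"angular": [0,0,0],"claw": 0.3},
    {"slide": [0,0,0],"angular": [0,0,0],"claw": 0.3},
    {"slide": [0,0,0],"angular": [0,0,0],"claw": 0.3}
  ]
}}

```text
time: 11.45
ee_pos: [0.556, 0.1782, 0.0904]
tcp_rot: [179.8, 0.0, 78.3]
wrist_force: [-1.0, 0.7, -0.7]
opening: 0.0663
grasp_force: 28.9
```

Emit:
{"method": "play_rows", "body": {
  "increments": [
    {"slide": [0,0,1],"angular": [0,0,0],"claw": 0.3},
    {"slide": [0,0,1],"angular": [0,0,0],"claw": 0.3},
    {"slide": [0,0,0],"angular": [0,0,0],"claw": 0.3},
    {"slide": [0,0,0],"angular": [0,0,0],"claw": 0.3}
  ]
}}

```text
time: 11.85
ee_pos: [0.5561, 0.1783, 0.0889]
tcp_rot: [179.7, -0.0, 78.3]
wrist_force: [-1.9, -0.5, 4.6]
opening: 0.0661
grasp_force: 29.4
```

Contact came at z=0.089, exactly the home height, so I'll release and lift.

Emit:
{"method": "play_rows", "body": {
  "increments": [
    {"slide": [0,0,0],"angular": [0,0,0],"claw": 0.7},
    {"slide": [0,0,0],"angular": [0,0,0],"claw": 0.85},
    {"slide": [0,0,0],"angular": [0,0,0],"claw": 1},
    {"slide": [0,0,0],"angular": [0,0,0],"claw": 1},
    {"slide": [0,0,-10],"angular": [0,0,0],"claw": 1},
    {"slide": [0,0,-25],"angular": [0,0,0],"claw": 1},
    {"slide": [0,0,-30],"angular": [0,0,0],"claw": 1},
    {"slide": [0,0,-35],"angular": [0,0,0],"claw": 1}
  ]
}}

```text
time: 12.65
ee_pos: [0.5552, 0.1782, 0.1895]
tcp_rot: [179.8, 0.0, 78.3]
wrist_force: [1.5, 0.4, -0.3]
opening: 0.0854
grasp_force: 0.0
```

```bash
cat > grip.py <<'E'
from h import *
# fit: lever grip candidates
E
python3 - <<'E'
from h import *
b=save('wrist','w5');s=save('scene','s5')
c=np.zeros((600,800,3),np.uint8)
c[:,:]=0
c[:300,:400]=cv2.resize(b,(400,300)); c[300:600,:520]=cv2.resize(s[190:310,265:473],(520,300),interpolation=3)
cv2.imwrite('pics/g5.png',c[:,:,::-1])
delta(.5523,.0258,.22,169)
E
```

```text
at [0.5572 0.1788 0.1944] [179.39  -0.21  78.33] F [0.6 0.2 0.4] op 0.0856 g 0.0 t 12.75
slide mm [-150.8   26.4  -25.9] rotvec [  0.64   0.32 -90.67]
```

View pics/g5.png

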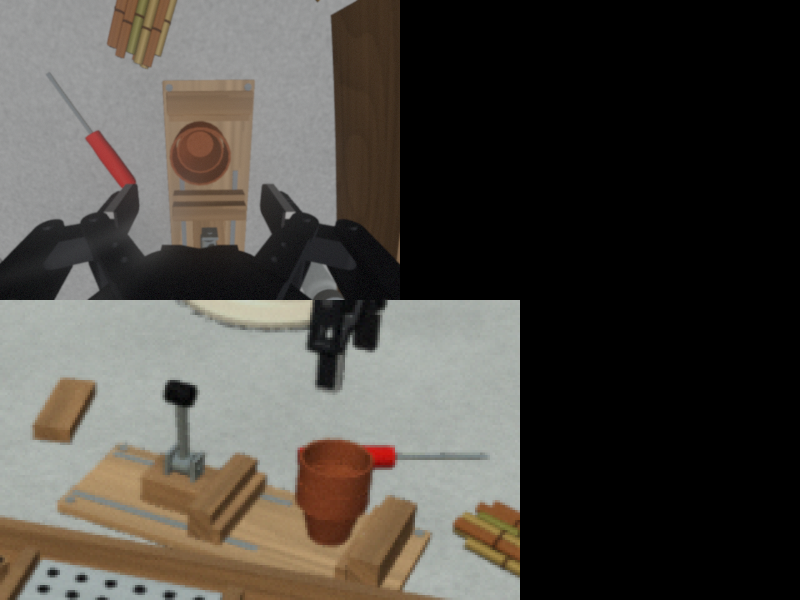

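Pots are nested upright (composite), lever still up at scene pixel (337,227). I'll triangulate the grip with code.

```bash
python3 - <<'E'
from h import *
def blob(f,u,v,r=12,th=48):
    g=cv2.imread(f'pics/{f}.png').max(2)[v-r:v+r,u-r:u+r]
    n,l,s,c=cv2.connectedComponentsWithStats((g<th).astype(np.uint8)); 
    i=1+s[1:,4].argmax(); return c[i]+[u-r,v-r],s[i]
a,sa=blob('t0',293,237); b,sb=blob('s5',337,227); print(a,sa,b,sb)
o1,d1=ray('top',*a);o2,d2=ray('scene',*b)
d1/=np.linalg.norm(d1);d2/=np.linalg.norm(d2)
t=np.linalg.lstsq(np.c_[d1,-d2],o2-o1,rcond=None)[0]
print((o1+t[0]*d1).round(4),(o2+t[1]*d2).round(4), 'at z.137',atz('top',*a,.137).round(4),atz('scene',*b,.137).round(4))
yaw=np.radians(-11);cen=np.array([.5503,.0891,.012])
for p in (atz('top',*a,.137),(o1+t[0]*d1)):
    d=p-cen;print(d[0]*np.cos(yaw)+d[1]*np.sin(yaw),-d[0]*np.sin(yaw)+d[1]*np.cos(yaw))
E
```

```text
[293.02325581 236.88372093] [  6   6  13  13 129] [336.6344086  227.09677419] [ 6  8 12 10 93]
[0.5521 0.0267 0.1374] [0.5515 0.0289 0.1374] at z.137 [0.5521 0.0267 0.137 ] [0.5507 0.0287 0.137 ]
0.013687219876495266 -0.06088464559379322
0.013664556760711419 -0.06090912303556135
```

Emit:
{"method": "play_rows", "body": {
  "increments": [
    {"slide": [0,0,-10],"angular": [0,0,-8.3],"claw": 1},
    {"slide": [0,0,-15],"angular": [0,0,-8.3],"claw": 1},
    {"slide": [0,0,0],"angular": [0,0,-8.3],"claw": 1},
    {"slide": [0,0,0],"angular": [0,0,-8.3],"claw": 1},
    {"slide": [0,0,0],"angular": [0,0,-8.3],"claw": 1},
    {"slide": [0,0,0],"angular": [0,0,-8.3],"claw": 1},
    {"slide": [0,0,0],"angular": [0,0,-8.3],"claw": 1},
    {"slide": [0,0,0],"angular": [0,0,-8.3],"claw": 1}
  ]
}}

```text
time: 13.55
ee_pos: [0.5555, 0.1783, 0.2137]
tcp_rot: [179.9, 0.2, 145.1]
wrist_force: [0.3, -0.4, 0.5]
opening: 0.0851
grasp_force: 0.0
```

Emit:
{"method": "play_rows", "body": {
  "increments": [
    {"slide": [0,0,0],"angular": [0,0,-8.3],"claw": 1},
    {"slide": [0,0,0],"angular": [0,0,-8.3],"claw": 1},
    {"slide": [0,0,0],"angular": [0,0,-7.7],"claw": 1},
    {"slide": [0,-20,0],"angular": [0,0,0],"claw": 1},
    {"slide": [0,-30,0],"angular": [0,0,0],"claw": 1},
    {"slide": [0,-30,0],"angular": [0,0,0],"claw": 1},
    {"slide": [0,0,0],"angular": [0,0,0],"claw": 1}
  ]
}}

```text
time: 14.25
ee_pos: [0.5398, 0.0973, 0.2141]
tcp_rot: [-180.0, 0.2, 168.9]
wrist_force: [-0.4, 0.4, 1.3]
opening: 0.0852
grasp_force: 0.0
```

```bash
python3 - <<'E'
from h import *
delta(.5518,.0275,.20,169)
E
```

```text
at [0.5398 0.0973 0.2141] [-179.96    0.25  168.89] F [-0.4  0.4  1.3] op 0.0852 g 0.0 t 14.25
slide mm [-25.2 -66.2  14.2] rotvec [-0.04  0.25 -0.11]
```

Emit:
{"method": "play_rows", "body": {
  "increments": [
    {"slide": [-9,-22,0],"angular": [0,0.2,0],"claw": 1},
    {"slide": [-8,-22,0],"angular": [0,0,0],"claw": 1},
    {"slide": [-8,-22,0],"angular": [0,0,0],"claw": 1},
    {"slide": [0,0,0],"angular": [0,0,0],"claw": 1},
    {"slide": [0,0,25],"angular": [0,0,0],"claw": 1},
    {"slide": [0,0,0],"angular": [0,0,0],"claw": 1},
    {"slide": [0,0,0],"angular": [0,0,0],"claw": 1}
  ]
}}

```text
time: 14.95
ee_pos: [0.552, 0.0309, 0.1886]
tcp_rot: [-180.0, -0.0, 169.1]
wrist_force: [-0.0, 0.2, -0.0]
opening: 0.0856
grasp_force: 0.0
```

```bash
python3 - <<'E'
from h import *
delta(.5518,.0275,.143,169)
E
```

```text
at [0.552  0.0309 0.1886] [-1.7998e+02 -4.0000e-02  1.6906e+02] F [-0.   0.2 -0. ] op 0.0856 g 0.0 t 14.95
slide mm [-0.5 -3.3 45.6] rotvec [-0.02 -0.04  0.06]
```

Emit:
{"method": "play_rows", "body": {
  "increments": [
    {"slide": [-0.5,-3,15],"angular": [0,0,0],"claw": 1},
    {"slide": [0,0,15],"angular": [0,0,0],"claw": 1},
    {"slide": [0,0,15],"angular": [0,0,0],"claw": 1},
    {"slide": [0,0,0],"angular": [0,0,0],"claw": 0.3},
    {"slide": [0,0,0],"angular": [0,0,0],"claw": -0.2},
    {"slide": [0,0,0],"angular": [0,0,0],"claw": -0.6},
    {"slide": [0,0,0],"angular": [0,0,0],"claw": -0.6},
    {"slide": [0,0,0],"angular": [0,0,0],"claw": -0.6}
  ],
  "squeeze": 30
}}

```text
time: 15.75
ee_pos: [0.5527, 0.0273, 0.1444]
tcp_rot: [180.0, 0.1, 169.0]
wrist_force: [0.4, 0.5, 4.3]
opening: 0.0255
grasp_force: 33.6
```

Emit:
{"method": "play_rows", "body": {
  "increments": [
    {"slide": [0,0,0],"angular": [0,0,0],"claw": -0.6},
    {"slide": [0,0,0],"angular": [0,0,0],"claw": -0.6}
  ]
}}

```text
time: 15.95
ee_pos: [0.5526, 0.0273, 0.1444]
tcp_rot: [180.0, 0.1, 169.0]
wrist_force: [-0.3, 0.6, 5.7]
opening: 0.0253
grasp_force: 33.8
```

Emit:
{"method": "play_rows", "body": {
  "increments": [
    {"slide": [0,5,0],"angular": [0,0,0],"claw": -0.6},
    {"slide": [0,8,0],"angular": [0,0,0],"claw": -0.6},
    {"slide": [0,8,0],"angular": [0,0,0],"claw": -0.6},
    {"slide": [0,8,0],"angular": [0,0,0],"claw": -0.6},
    {"slide": [0,8,0],"angular": [0,0,0],"claw": -0.6},
    {"slide": [0,6,0],"angular": [0,0,0],"claw": -0.6},
    {"slide": [0,4,0],"angular": [0,0,0],"claw": -0.6},
    {"slide": [0,0,0],"angular": [0,0,0],"claw": -0.6}
  ]
}}

```text
time: 16.75
ee_pos: [0.5617, 0.0738, 0.1444]
tcp_rot: [180.0, 0.1, 169.1]
wrist_force: [0.1, 1.4, 5.7]
opening: 0.0249
grasp_force: 33.8
```

Emit:
{"method": "play_rows", "body": {
  "increments": [
    {"slide": [0,2,0],"angular": [0,0,0],"claw": -0.6},
    {"slide": [0,2,0],"angular": [0,0,0],"claw": -0.6},
    {"slide": [0,2,0],"angular": [0,0,0],"claw": -0.6},
    {"slide": [0,2,0],"angular": [0,0,0],"claw": -0.6},
    {"slide": [0,0,0],"angular": [0,0,0],"claw": -0.6}
  ]
}}

```text
time: 17.25
ee_pos: [0.5632, 0.0812, 0.1444]
tcp_rot: [-180.0, 0.1, 169.0]
wrist_force: [1.2, 0.4, 5.0]
opening: 0.0251
grasp_force: 33.9
```

Emit:
{"method": "play_rows", "body": {
  "increments": [
    {"slide": [0,1.5,0],"angular": [0,0,0],"claw": -0.6},
    {"slide": [0,1.5,0],"angular": [0,0,0],"claw": -0.6},
    {"slide": [0,1,0],"angular": [0,0,0],"claw": -0.6},
    {"slide": [0,1,0],"angular": [0,0,0],"claw": -0.6}
  ]
}}

```text
time: 17.65
ee_pos: [0.5641, 0.0856, 0.1444]
tcp_rot: [-179.9, 0.1, 169.0]
wrist_force: [-0.7, -3.8, 6.5]
opening: 0.0254
grasp_force: 33.9
```

Emit:
{"method": "play_rows", "body": {
  "increments": [
    {"slide": [0,1,0],"angular": [0,0,0],"claw": -0.6},
    {"slide": [0,1,0],"angular": [0,0,0],"claw": -0.6}
  ]
}}

```text
time: 17.85
ee_pos: [0.5644, 0.0875, 0.1444]
tcp_rot: [-179.9, 0.1, 169.0]
wrist_force: [-0.0, -3.1, 5.8]
opening: 0.0251
grasp_force: 33.9
```

Emit:
{"method": "play_rows", "body": {
  "increments": [
    {"slide": [0,1,0],"angular": [0,0,0],"claw": -0.6},
    {"slide": [0,1,0],"angular": [0,0,0],"claw": -0.6}
  ]
}}

```text
time: 18.05
ee_pos: [0.5648, 0.0895, 0.1444]
tcp_rot: [-179.9, 0.1, 169.0]
wrist_force: [-0.4, -3.1, 7.8]
opening: 0.0253
grasp_force: 33.9
```

Emit:
{"method": "play_rows", "body": {
  "increments": [
    {"slide": [0,1,0],"angular": [0,0,0],"claw": -0.6},
    {"slide": [0,1,0],"angular": [0,0,0],"claw": -0.6}
  ]
}}

```text
time: 18.25
ee_pos: [0.5652, 0.0914, 0.1444]
tcp_rot: [-179.9, 0.1, 169.0]
wrist_force: [-0.6, -5.4, 7.2]
opening: 0.0254
grasp_force: 33.9
```

Emit:
{"method": "play_rows", "body": {
  "increments": [
    {"slide": [0,1,0],"angular": [0,0,0],"claw": -0.6}
  ]
}}

```text
time: 18.35
ee_pos: [0.5653, 0.092, 0.1444]
tcp_rot: [-179.9, 0.1, 169.0]
wrist_force: [-1.6, -8.6, 6.7]
opening: 0.0254
grasp_force: 34.1
```

Emit:
{"method": "play_rows", "body": {
  "increments": [
    {"slide": [0,1,0],"angular": [0,0,0],"claw": -0.6}
  ]
}}

```text
time: 18.45
ee_pos: [0.5654, 0.0924, 0.1444]
tcp_rot: [-179.8, 0.1, 169.0]
wrist_force: [-2.2, -11.0, 6.9]
opening: 0.0256
grasp_force: 34.1
```

Snug: the y force has risen steadily to about 11 N with almost no motion. Next I swing the lever along its 85 mm arc, holding this preload.

Emit:
{"method": "play_rows", "body": {
  "increments": [
    {"slide": [0,0,0],"angular": [0,0,0],"claw": -0.6},
    {"slide": [8.4,0,-1.3],"angular": [0,0,0],"claw": -0.6},
    {"slide": [8.5,0,-0.4],"angular": [0,0,0],"claw": -0.6},
    {"slide": [8.5,0,0.4],"angular": [0,0,0],"claw": -0.6},
    {"slide": [8.4,0,1.3],"angular": [0,0,0],"claw": -0.6},
    {"slide": [8.2,0,2.1],"angular": [0,0,0],"claw": -0.6}
  ]
}}

```text
time: 19.05
ee_pos: [0.5245, 0.1004, 0.1415]
tcp_rot: [-179.8, 0.2, 168.9]
wrist_force: [3.6, -8.5, 0.1]
opening: 0.0256
grasp_force: 31.7
```

Emit:
{"method": "play_rows", "body": {
  "increments": [
    {"slide": [8,0,2.9],"angular": [0,0,0],"claw": -0.6},
    {"slide": [7.7,0,3.7],"angular": [0,0,0],"claw": -0.6},
    {"slide": [7.2,0,4.4],"angular": [0,0,0],"claw": -0.6},
    {"slide": [6.8,0,5.2],"angular": [0,0,0],"claw": -0.6}
  ]
}}

```text
time: 19.45
ee_pos: [0.4957, 0.1062, 0.1265]
tcp_rot: [-179.9, 0.3, 168.9]
wrist_force: [0.9, -8.9, 10.3]
opening: 0.0256
grasp_force: 32.7
```

Emit:
{"method": "play_rows", "body": {
  "increments": [
    {"slide": [6.2,0,5.8],"angular": [0,0,0],"claw": -0.6},
    {"slide": [5.6,0,6.4],"angular": [0,0,0],"claw": -0.6},
    {"slide": [4.9,0,6.9],"angular": [0,0,0],"claw": -0.6},
    {"slide": [4.3,0,7.3],"angular": [0,0,0],"claw": -0.6}
  ]
}}

```text
time: 19.85
ee_pos: [0.4748, 0.1104, 0.1006]
tcp_rot: [-179.9, 0.2, 169.0]
wrist_force: [-1.4, -9.5, 8.7]
opening: 0.0253
grasp_force: 36.6
```

Emit:
{"method": "play_rows", "body": {
  "increments": [
    {"slide": [3.4,0,7.8],"angular": [0,0,0],"claw": -0.6},
    {"slide": [2.7,0,8.1],"angular": [0,0,0],"claw": -0.6},
    {"slide": [1.9,0,8.3],"angular": [0,0,0],"claw": -0.6},
    {"slide": [0,0,0],"angular": [0,0,0],"claw": -0.6}
  ]
}}

```text
time: 20.25
ee_pos: [0.4655, 0.1123, 0.0748]
tcp_rot: [-179.9, -0.0, 169.0]
wrist_force: [-6.2, -5.5, 9.5]
opening: 0.0253
grasp_force: 45.4
```

Emit:
{"method": "play_rows", "body": {
  "increments": [
    {"slide": [0,0,2],"angular": [0,0,0],"claw": -0.6},
    {"slide": [0,0,2],"angular": [0,0,0],"claw": -0.6},
    {"slide": [0,0,0],"angular": [0,0,0],"claw": -0.6}
  ]
}}

```text
time: 20.55
ee_pos: [0.4656, 0.1119, 0.0709]
tcp_rot: [-179.8, -0.0, 169.0]
wrist_force: [-5.2, -8.0, 2.7]
opening: 0.0251
grasp_force: 45.5
```

Emit:
{"method": "play_rows", "body": {
  "increments": [
    {"slide": [0,0,2],"angular": [0,0,0],"claw": -0.6},
    {"slide": [0,0,2],"angular": [0,0,0],"claw": -0.6},
    {"slide": [0,0,0],"angular": [0,0,0],"claw": -0.6}
  ]
}}

```text
time: 20.85
ee_pos: [0.4649, 0.1118, 0.0658]
tcp_rot: [-179.8, -0.1, 169.0]
wrist_force: [-6.1, -7.2, 0.9]
opening: 0.0253
grasp_force: 46.5
```

Emit:
{"method": "play_rows", "body": {
  "increments": [
    {"slide": [0,0,0],"angular": [0,0,0],"claw": -0.1},
    {"slide": [0,0,0],"angular": [0,0,0],"claw": -0.1},
    {"slide": [0,0,0],"angular": [0,0,0],"claw": -0.1},
    {"slide": [0,0,-15],"angular": [0,0,0],"claw": -0.1},
    {"slide": [0,0,-25],"angular": [0,0,0],"claw": -0.1},
    {"slide": [0,0,-25],"angular": [0,0,0],"claw": -0.1},
    {"slide": [0,0,0],"angular": [0,0,0],"claw": -0.1}
  ]
}}

```text
time: 21.55
ee_pos: [0.468, 0.1136, 0.1362]
tcp_rot: [179.9, 0.3, 169.0]
wrist_force: [0.1, 0.0, 1.2]
opening: 0.0381
grasp_force: 0.0
```

```bash
python3 - <<'E'
from h import *
delta(.4655,.1123,.12,169)
save('scene','s6'); save('wrist','w6'); save('top','t6')
print('expect scene', {a:proj('scene',np.array([.5654,.0924,.137-.0833])+ .085*np.sin(a)*np.array([-.98,.19,0])+np.array([0.98*-.0169,.0032,.085*np.cos(a)])).round(1) for a in(1.2,1.3,1.4,1.5)})
g=cv2.imread('pics/s6.png')
cv2.imwrite('pics/s6c.png',g[180:300,280:440])
o=g[180:300,280:440].max(2)
n,l,s,c=cv2.connectedComponentsWithStats((o<48).astype(np.uint8))
for i in range(1,n):
    if s[i,4]>25: print(s[i],(c[i]+[280,180]).round(1))
E
```

```text
at [0.468  0.1136 0.1362] [179.87   0.33 169.03] F [0.1 0.  1.2] op 0.0381 g 0.0 t 21.55
slide mm [ 2.3 -1.8 16.2] rotvec [0.13 0.33 0.03]
expect scene {1.2: array([376.5, 235.6]), 1.3: array([376.7, 237.9]), 1.4: array([376.7, 240.4]), 1.5: array([376.7, 243.1])}
[  76    0   55   45 1092] [381.7 194.9]
[92 57 11  9 63] [377.3 240.3]
```

The grip sits at scene (377.3,240.3), matching the end-stop angle. I'll press from above with shut fingers to make sure.

Emit:
{"method": "play_rows", "body": {
  "increments": [
    {"slide": [2,-2,0],"angular": [0,0,0],"claw": -1},
    {"slide": [0,0,0],"angular": [0,0,0],"claw": -1},
    {"slide": [0,0,0],"angular": [0,0,0],"claw": -1},
    {"slide": [0,0,0],"angular": [0,0,0],"claw": -1},
    {"slide": [0,0,15],"angular": [0,0,0],"claw": -1},
    {"slide": [0,0,15],"angular": [0,0,0],"claw": -1},
    {"slide": [0,0,4],"angular": [0,0,0],"claw": -1},
    {"slide": [0,0,0],"angular": [0,0,0],"claw": -1}
  ]
}}

```text
time: 22.5
ee_pos: [0.464, 0.1116, 0.0985]
tcp_rot: [180.0, 0.1, 169.0]
wrist_force: [-7.2, -1.8, 18.3]
opening: -0.0
grasp_force: 9.0
```

Emit:
{"method": "play_rows", "body": {
  "increments": [
    {"slide": [0,0,2],"angular": [0,0,0],"claw": -1},
    {"slide": [0,0,1],"angular": [0,0,0],"claw": -1}
  ]
}}

```text
time: 22.7
ee_pos: [0.464, 0.1118, 0.0976]
tcp_rot: [179.9, 0.1, 169.0]
wrist_force: [-16.9, -2.0, 44.5]
opening: 0.0003
grasp_force: 22.1
```

Firm stop at exactly the predicted height, so the lever is at its end. I'll retreat and check.

Emit:
{"method": "play_rows", "body": {
  "increments": [
    {"slide": [0,0,-5],"angular": [0,0,0],"claw": -1},
    {"slide": [0,0,-20],"angular": [0,0,0],"claw": -1},
    {"slide": [0,0,-30],"angular": [0,0,0],"claw": -1},
    {"slide": [0,0,-40],"angular": [0,0,0],"claw": -1},
    {"slide": [30,-20,-20],"angular": [0,0,0],"claw": -1},
    {"slide": [30,-30,0],"angular": [0,0,0],"claw": -1},
    {"slide": [30,-30,0],"angular": [0,0,0],"claw": -1},
    {"slide": [0,0,0],"angular": [0,0,0],"claw": -1}
  ]
}}

```text
time: 23.5
ee_pos: [0.3575, 0.0486, 0.2091]
tcp_rot: [-180.0, 0.0, 169.0]
wrist_force: [2.4, -0.2, -0.3]
opening: 0.0
grasp_force: 0.0
```

```bash
python3 - <<'E'
from h import *
save('scene','s7');save('top','t7')
def col(f,box):
    g=cv2.imread(f'pics/{f}.png');h=cv2.cvtColor(g,cv2.COLOR_BGR2HSV);x0,y0,x1,y1=box
    m=((h[...,0]<11)&(h[...,1]>125)&(h[...,2]>40)&(h[...,2]<180))[y0:y1,x0:x1].astype(np.uint8)
    n,l,s,c=cv2.connectedComponentsWithStats(m);i=1+s[1:,4].argmax();return s[i][:4]+[x0,y0,0,0],s[i][4],(c[i]+[x0,y0]).round(1)
for f in('s5','s7'):print(f,col(f,(375,240,425,300)))
for f in('t0','t7'):print(f,col(f,(195,205,260,270)))
o=cv2.imread('pics/s7.png')[180:300,280:440].max(2)
n,l,s,c=cv2.connectedComponentsWithStats((o<48).astype(np.uint8))
print([(s[i],(c[i]+[280,180]).round(1)) for i in range(1,n) if s[i,4]>25])
cen=np.array([.5503,.0891,0]);yv=np.array([.1908,.9816,0]);xv=np.array([.9816,-.1908,0])
P=lambda x,y,z:cen+x*xv+y*yv+[0,0,z]
# expected nested pot at cradle y=91 : rim top extents
th=np.linspace(0,6.3,100)
for n in('scene','top'):
    A=np.array([proj(n,P(-.012+.034*np.cos(t),.091+.034*np.sin(t),.098)) for t in th]);print(n,A.min(0).round(1),A.max(0).round(1))
print(proj('scene',P(-.012,.091,.012)))
E
```

```text
s5 (array([384, 246,  39,  42]), np.int32(1019), array([398.4, 264.2]))
s7 (array([384, 247,  39,  42]), np.int32(1018), array([400.7, 264.7]))
t0 (array([214, 224,  27,  30]), np.int32(552), array([227.4, 238.4]))
t7 (array([203, 220,  35,  33]), np.int32(830), array([220. , 236.3]))
[(array([92, 57, 11,  9, 62], dtype=int32), array([377.3, 240.4]))]
scene [384.7 245.2] [414.7 261. ]
top [203.3 219.1] [235.9 252. ]
[396.44543904 283.56677512]
```

```bash
python3 -c "
from workcell import bot
print(bot.job_done())"
```

```text
the job is handed in; nothing more can be done
None
```

The job is handed in at about 23.6 s: the pots are nested home and upright, the fence is snug and the lever is down at its end stop, as checked by contact heights, forces and image measurements. Two things went against the instructions or limits: I viewed 11 pictures where 10 were allowed, and the wrist force briefly read about 45–48 N while the shut fingertips pressed the lever.

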